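# Make up the shogi piece stand

### The job

Put the little piece stand together: slide the loose board's sleeve down over the upright post of the stand until the board sits fully down on the round shoulder, lowering it gently all the way without letting it drop, with the board's long side along the long side of the foot. Let go of it, then take the boxwood piece case from the cabinet flap and set it upright on the board, on either side of the sleeve, with its whole base on the board. Leave the jar, the brass weight and the comb where they are.

Things in the scene. Friction and masses are not known exactly. Their poses are not given: they have to be found in the camera images.
- stand: Fixed. Dark wooden foot 100 (x) x 150 (y) x 18 mm; on its middle a round drum 68 mm across, its flat top (the shoulder) 50 mm above the tatami; from it an upright brass post, 28 mm diameter, rises 62 mm more, its top 9 mm tapering to 18 mm. Origin: centre of the foot's underside, on the post axis; z up, y along the foot's long side.
- post_top (a point): Centre of the top end of the stand's post, 112 mm above the tatami, on the post axis.
- board: Loose brown board 110 (x) x 210 (y) x 12 mm, 240-390 g, lying on the tatami; an upright round sleeve through its middle, 44 mm outside, 31 mm bore open at both ends, reaches from its underside to 72 mm above that. Grip it by the sleeve from above. Origin: centre of the underside, on the sleeve axis; z up, y along the long side. Seated, it is 50 mm above the stand's origin.
- sleeve_top (a point): Centre of the sleeve's upper mouth, 72 mm above the board's origin.
- case: Yellow boxwood piece case on the flap: closed box 50 (x) x 70 (y) x 45 mm high, a dark line round it, 105-195 g. Origin: centre of its underside; z up, y along its long side. Standing on the board its origin is 12 mm above the board's origin; in the middle of a half of the board it lies 63 mm from the sleeve axis, along the long side.
- cabinet: Fixed low cabinet of dark elm, 480 mm wide (x), 201 mm high, its drop-down flap open as a shelf on its -y side: flap 460 (x) x 200 (y) mm, top 45 mm above the tatami. Origin: on the tatami under the flap's centre; the carcass begins 100 mm from it towards +y.
- jar: Lidded celadon jar, round, 64 mm across, 85 mm high, on the flap. Origin: centre of its underside. Leave alone.
- weight: Brass scale weight, round, 52 mm across, 63 mm high with a knob, on the flap. Origin: centre of its underside. Leave alone.
- comb: Tortoiseshell-finish comb 110 x 41 x 6 mm lying flat on the flap near the carcass. Origin: under its middle. Leave alone.
There are look-alikes about, which are no part of the job. What is shaped like the stand but green, red or white is not meant.

How it is judged:
On the way, in this order (a step that is already met when the one before it is completed fails the run):
1. the board is fully down on the stand's shoulder, lined up with the foot, and let go, with the case not yet on it (horizontal distance between board and stand below 0.005 m and z of board in the frame of stand between 0.046 and 0.054 m and angle between board's own z axis and vertical below 0.08 rad and angle between the y axis of board and the y axis of stand, either way round below 0.15 rad and contact force between the fingers and board below 0.3 N and not ((y of case in the frame of board between 0.035 and 0.08 m or y of case in the frame of board between -0.08 and -0.035 m) and x of case in the frame of board between -0.033 and 0.033 m and z of case in the frame of board between 0.008 and 0.017 m and angle between case's own z axis and vertical below 0.12 rad)), for 0.2 s.
2. the case stands on the board, let go ((y of case in the frame of board between 0.035 and 0.08 m or y of case in the frame of board between -0.08 and -0.035 m) and x of case in the frame of board between -0.033 and 0.033 m and z of case in the frame of board between 0.008 and 0.017 m and angle between case's own z axis and vertical below 0.12 rad and contact force between the fingers and case below 0.3 N), for 0.2 s.
At the end, for the whole second after the job is handed in: Board over the post (axes within 5 mm), down on the shoulder within 4 mm, level within 0.08 rad, within 0.15 rad of the foot; case upright on one half of the board (35-80 mm from the sleeve axis, 33 mm from the midline); all at rest; jar, weight, comb within 30 mm of their places (horizontal distance between board and stand below 0.005 m and z of board in the frame of stand between 0.046 and 0.054 m and angle between board's own z axis and vertical below 0.08 rad and angle between the y axis of board and the y axis of stand, either way round below 0.15 rad and (y of case in the frame of board between 0.035 and 0.08 m or y of case in the frame of board between -0.08 and -0.035 m) and x of case in the frame of board between -0.033 and 0.033 m and z of case in the frame of board between 0.008 and 0.017 m and angle between case's own z axis and vertical below 0.12 rad and linear speed of each of board, case below 0.02 m/s and distance of each of jar, weight, comb from where it was at the start of the episode below 0.03 m); the robot touches nothing.
It fails at once if the board is dropped down the post (faster than 0.35 m/s while on it) (horizontal distance between board and stand below 0.008 m and z of board in the frame of stand between 0.046 and 0.112 m and linear speed of board above 0.35 m/s).
It fails at once if the board is rammed on the stand (over 90 N) (contact force between board and stand above 90 N).
It fails at once if the jar, the weight or the comb is pushed more than 30 mm or tipped (not (distance of jar from where it was at the start of the episode below 0.03 m) or not (distance of weight from where it was at the start of the episode below 0.03 m) or not (distance of comb from where it was at the start of the episode below 0.03 m) or angle between any of jar, weight's own z axis and vertical above 0.4 rad).
It also fails if it takes over 64 s, if anything falls off the work surface, if the arm or the gripper's body presses on something with over 40 N, if the wrist force passes 120 N, or if a joint passes its speed limit or range.

### The arm

A 7-joint arm with a two-finger parallel gripper is mounted at the origin on the work surface. World frame = base frame: x ahead of the robot, y to its left, z up, the work surface at z = 0. Lengths are in m, angles in rad, forces in N, time in s.
With the tool pointing down it reaches from about 0.425 to 0.95 m from the base axis. Payload 4.7 kg.
Tool frame: the origin (TCP) lies at the very end of the fingers, on their centre line; the grasp point (between the pads) lies hold_point_z behind it (hold_point_z is the distance from the TCP to the grasp point, in m); z points along the fingers, y is the direction in which the jaws open and shut (so a half turn about z gives the same grasp; the last joint's range is limited). The gripper opens to 87 mm and grips with 3 to 60 N. Pads are 19 mm wide; open, the fingers measure 117 mm over their backs; the gripper's body (75 mm by 190 mm) begins 51 mm behind the grasp point.
Start: joints at [1.104, 0.469, -0.049, 1.532, 0.024, 1.141, -0.082], TCP at [0.286, -0.611, 0.223] pointing down, gripper open.
Joint ranges: [-2.59, 2.59], [-0.33, 1.99], [-1.39, 1.29], [0.1, 2.45], [-1.04, 4.18], [0.21, 1.99], [-2.66, 2.66]. Speed limits (rad/s): [2.57, 2.57, 3.14, 3.14, 3.14, 3.14, 3.14].

### API

Orientations are given as a unit quaternion [x, y, z, w].
In Python, from workcell import get_state, camera, sign_off, hold_point_z gives the robot as it stands. The module is installed in compiled form; this text tells all that it offers.
- The arm moves only by the tool servo_tool, never from a script. Its arguments are lists of equal length, an entry for each row: "grip": the opening, from 0 (shut) to 1 (fully open); "travel": the shift along the tool's x, y, z in m, a list of three; "spin": the turn about the tool's z in rad. In form: {"grip": [grip, ...], "travel": [[x, y, z], ...], "spin": [spin, ...]}. A call has 1 to 5 rows; each row shifts and turns the commanded pose from where the row before left it, along the tool's axes as they then stand; what a row does not reach is not made up. A row lasts 1/12 s, in which the tool goes at most 41.7 mm and 7.16 degrees, less where a joint would pass 70% of its speed; a pose out of reach is approached as far as the arm can. A call with a gripper value outside its range is refused whole. The fingers move at their own pace and stop on an object; the grip force is fixed at half the most. Time passes only in rows, so rows that do not move let the fingers close. It gives the time, the measured TCP pose, the force and the opening at its end, in the units of the state.
- get_state(): the state, without advancing time (a new reading comes with each control period).
- camera(name): name is "scene" or "side" or "wrist"; returns a dict with "color" (420x560x3 uint8, red, green, blue), "mtx" (3x3 intrinsics, pixels), "distortion" ([k1, k2, p1, p2, k3] as OpenCV has them; the pictures are not rectified), "xyz" and "orientation" of the camera in the world; the wrist camera has in their place "tool_from_camera" (4x4, takes a point from camera to tool coordinates, whose origin is the TCP and whose axes are the flange's). Camera axes: x right, y up, looking along -z (the intrinsics and any distortion apply to the point x, -y, -z); pixel columns grow to the right and rows downward; lengths in m; the calibration is good to about 2 mm. A picture is of the moment at which its call begins: read the wrist's pose just before it. There is no depth.
- sign_off(): hands the job in, once; it reports no verdict.
The state is a dict: "clock": time; "joints": joint angles; "joint_velocities": joint speeds; "effort": joint torques, N m; "position": TCP position; "orientation": TCP orientation; "contact_force": force on the tool from outside, world axes, zero at the start; "moment": the same for the moment, N m; "grip_width": finger opening in m.
Only numpy, scipy, OpenCV 4.12 (cv2) and the standard library are available. Lean on these libraries where they do the work, as an engineer would, in place of code of your own. Each camera call takes 0.05 s, during which the arm holds its last target. There are 200 camera calls.

## Working session

There is one attempt and no reset: what is moved stays moved. The work goes in short steps, Python scripts to look and compute and a tool call to move; the robot and the scene stay as the last step left them, time stands still between calls to the robot, and variables do not carry over. Pictures are saved under pics/ and viewed, about 8 in all and at most 12, crops included, and the job is handed in when it is done.

Besides the shell and the picture viewer there is one more tool, called after ">>>" by a JSON object that holds its "op" and its "data", one argument or row to a line. servo_tool: Moves the arm, as the interface text tells. Its arguments: {"type":"object","properties":{"grip":{"type":"array","items":{"type":"number"}},"travel":{"type":"array","items":{"type":"array","items":{"type":"number"}}},"spin":{"type":"array","items":{"type":"number"}}},"required":["grip","travel","spin"]}

```bash
mkdir -p pics
cat > h.py <<'E'
import numpy as np, cv2
from scipy.spatial.transform import Rotation as R
from workcell import get_state, camera, sign_off, hold_point_z
def grab(name):
    s=get_state(); c=camera(name)
    if name=='wrist':
        T=np.eye(4); T[:3,:3]=R.from_quat(s['orientation']).as_matrix(); T[:3,3]=s['position']
        M=T@np.array(c['tool_from_camera'])
        c['C'],c['Rm']=M[:3,3],M[:3,:3]
    else:
        c['C'],c['Rm']=np.array(c['xyz']),R.from_quat(c['orientation']).as_matrix()
    c['mtx']=np.array(c['mtx']);c['distortion']=np.array(c['distortion'])
    return c
def save(c,n): cv2.imwrite('pics/'+n,c['color'][:,:,::-1])
def onplane(c,uv,z):
    p=cv2.undistortPoints(np.array(uv,float).reshape(-1,1,2),c['mtx'],c['distortion']).reshape(-1,2)
    d=np.c_[p[:,0],-p[:,1],-np.ones(len(p))]@c['Rm'].T
    return c['C']+d*((z-c['C'][2])/d[:,2])[:,None]
def proj(c,P):
    q=(np.atleast_2d(P)-c['C'])@c['Rm']; q=q*[1,-1,-1]
    return cv2.projectPoints(q,np.zeros(3),np.zeros(3),c['mtx'],c['distortion'])[0].reshape(-1,2)
E
python3 - <<'E'
from h import *
s=get_state();print(s,hold_point_z)
a=grab('scene');b=grab('side');w=grab('wrist')
for n,c in zip(('scene','side','wrist'),(a,b,w)): save(c,n+'0.png');print(n,c['C'],c['Rm'][:,2])
E
```

```text
{'clock': 0.0, 'joints': array([ 1.10410219,  0.46944552, -0.04858553,  1.5336855 ,  0.02411825,
        1.14098755, -0.08229537]), 'joint_velocities': array([-1.33281740e-04, -2.77001746e-04, -1.78942584e-04,  1.31348161e-04,
       -6.75251734e-04, -8.82161014e-06, -1.36636435e-03]), 'effort': array([ 1.31372212e-04, -5.07976234e+01, -8.07062373e-02, -2.36152464e+01,
       -6.13051839e-02,  3.79435590e-02,  1.95925363e-04]), 'position': array([ 0.2859091 , -0.61080236,  0.22150023]), 'orientation': array([ 9.76133257e-01,  2.17170265e-01, -2.55014246e-04, -9.35701492e-04]), 'contact_force': array([-0.09174271, -1.00849695, -0.26917045]), 'moment': array([ 0.00355242, -0.01636293,  0.03645496]), 'grip_width': 0.08676836925235021} 0.0187
scene [ 0.99267712 -0.63955823  0.95409626] [ 0.38209878 -0.55023863  0.74245402]
side [0.25889604 0.79805772 1.07783266] [-0.23098916  0.63139071  0.74026332]
wrist [ 0.35432184 -0.58009638  0.3832333 ] [0.25544714 0.11742395 0.95966576]
```

View pics/scene0.png

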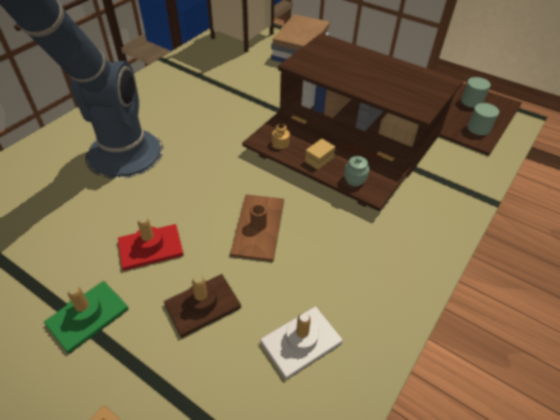

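View pics/side0.png

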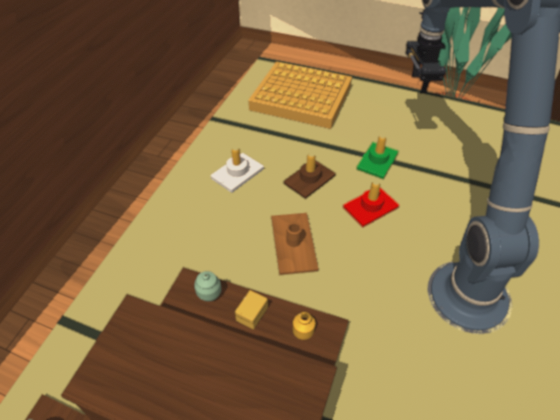

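Candidates for the stand: dark (scene 200,298), green (85,312), red (150,243), white (301,340). The dark one fits the description. The board is at (258,225) and the case at (320,153). The knobbed weight (281,137) is the case's yellow look-alike.

Run:
```python
from h import *
a=grab('scene');b=grab('side')
def two(n,ua,ub,z): print(n,onplane(a,ua,z).round(4)[0],onplane(b,ub,z).round(4)[0])
two('posttop',(201,279),(311,155),.112)
two('sleeve',(259,209),(294,227),.072)
two('caseTop',(320,149),(252,305),.09)
print('board corners',onplane(a,[(247,196),(284,199),(272,259),(232,254)],.012).round(3),onplane(b,[(272,216),(307,214),(317,269),(280,273)],.012).round(3))
print('foot corners',onplane(a,[(165,301),(222,277),(240,301),(182,331)],.018).round(3),onplane(b,[(284,178),(312,161),(335,175),(306,195)],.018).round(3))
for c,n in((a,'a'),(b,'b')):
    u=(225,225) if n=='a' else (300,200)
x=cv2.resize(a['color'][180:340,155:295],None,fx=4,fy=3.6,interpolation=cv2.INTER_CUBIC)
y=cv2.resize(a['color'][110:200,240:400],None,fx=3.5,fy=3.5,interpolation=cv2.INTER_CUBIC)
cv2.imwrite('pics/crop1.png',x[:,:,::-1]); print(x.shape)
```

```text
posttop [ 0.5521 -0.264   0.112 ] [ 0.5451 -0.2621  0.112 ]
sleeve [5.105e-01 1.000e-04 7.200e-02] [ 0.5091 -0.0009  0.072 ]
caseTop [0.5238 0.2724 0.09  ] [0.5189 0.2793 0.09  ]
board corners [[ 0.421  0.063  0.012]
 [ 0.512  0.115  0.012]
 [ 0.603 -0.072  0.012]
 [ 0.513 -0.118  0.012]] [[ 0.601 -0.066  0.012]
 [ 0.504 -0.111  0.012]
 [ 0.415  0.071  0.012]
 [ 0.506  0.119  0.012]]
foot corners [[ 0.476 -0.315  0.018]
 [ 0.54  -0.189  0.018]
 [ 0.615 -0.215  0.018]
 [ 0.558 -0.347  0.018]] [[ 0.621 -0.227  0.018]
 [ 0.561 -0.337  0.018]
 [ 0.469 -0.299  0.018]
 [ 0.53  -0.18   0.018]]
(576, 560, 3)
```

View pics/crop1.png

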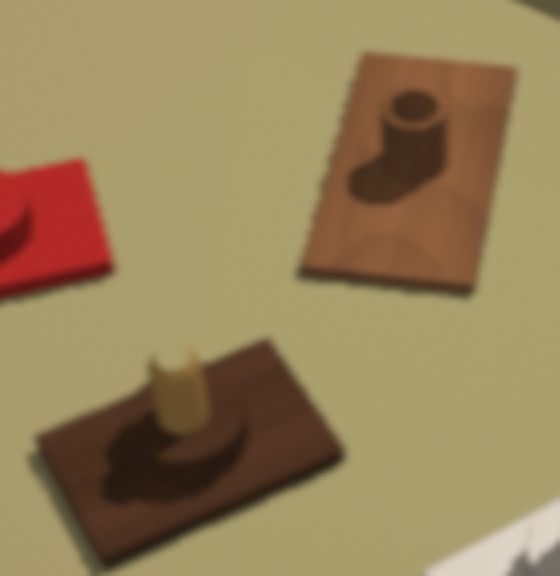

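The crop shows the dark stand with brass post (top about scene 199,277) and the brown board with sleeve mouth at about (258,209). They are the right objects. I'm moving over the stand for a close look.

>>> {"op": "servo_tool", "data": {
  "grip": [1, 1, 1, 1, 1],
  "travel": [
    [0.028, -0.017, 0],
    [0.028, -0.017, 0],
    [0.028, -0.017, 0],
    [0.028, -0.017, 0],
    [0.028, -0.017, 0]
  ],
  "spin": [0, 0, 0, 0, 0]
}}

```text
clock: 0.67
position: [0.3776, -0.4736, 0.2226]
orientation: [0.976, 0.217, 0.0, 0.0]
contact_force: [0.7, -0.1, 0.2]
grip_width: 0.0867
```

>>> {"op": "servo_tool", "data": {
  "grip": [1, 1, 1, 1, 1],
  "travel": [
    [0.028, -0.017, 0],
    [0.028, -0.017, 0],
    [0.028, -0.017, 0],
    [0.028, -0.017, 0],
    [0.028, -0.017, 0]
  ],
  "spin": [0, 0, 0, 0, 0]
}}

```text
clock: 1.08
position: [0.4683, -0.3372, 0.2227]
orientation: [0.976, 0.217, 0.0, 0.0]
contact_force: [0.6, 0.3, -0.7]
grip_width: 0.0868
```

>>> {"op": "servo_tool", "data": {
  "grip": [1, 1, 1, 1, 1],
  "travel": [
    [0.028, -0.017, 0],
    [0.028, -0.017, 0],
    [0, 0, 0],
    [0, 0, 0],
    [0, 0, 0]
  ],
  "spin": [0, 0, 0, 0, 0]
}}

```text
clock: 1.5
position: [0.5036, -0.2848, 0.2225]
orientation: [0.976, 0.217, -0.0, 0.0]
contact_force: [-0.3, -0.8, -1.6]
grip_width: 0.087
```

Run:
```python
from h import *
w=grab('wrist');save(w,'w1.png');s=get_state();print(s['position'],s['orientation'],s['joints'],s['clock'])
```

```text
[ 0.5031512  -0.28552093  0.22243543] [ 9.76362018e-01  2.16141043e-01 -4.10243140e-04  3.00355663e-04] [ 0.59516653  0.3207502  -0.19281379  1.76076909  0.07014746  1.06697957
 -0.75704012] 1.55
```

View pics/w1.png

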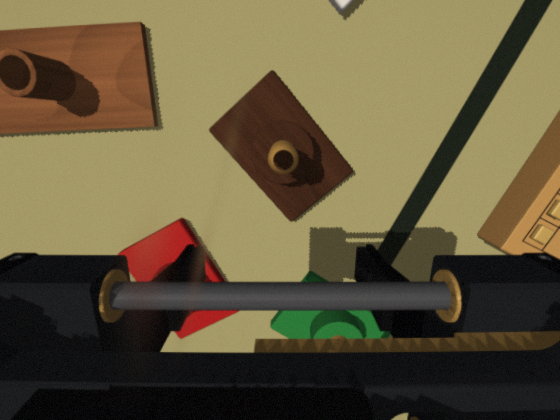

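The wrist view shows the dark foot with corners (272,71), (354,172), (293,220), (210,128) and the post top at (283,158). The sleeve mouth is at (16,73), and the board's end runs (142,23)–(158,129).

Run:
```python
from h import *
w=grab('wrist')
f=onplane(w,[(272,71),(354,172),(293,220),(210,128)],.018)[:,:2];print(f.round(4),f.mean(0))
for a,b in((1,0),(2,3)): d=f[a]-f[b];print(np.degrees(np.arctan2(*d[::-1])),np.linalg.norm(d))
print('post',onplane(w,[(283.5,157)],.112),'sleeve',onplane(w,[(16,72)],.072))
e=onplane(w,[(142,23),(158,129)],.012)[:,:2];d=e[0]-e[1];print(e.mean(0),np.degrees(np.arctan2(*d[::-1])),np.linalg.norm(d))
# post ring subpixel: brass mask
h=cv2.cvtColor(w['color'],cv2.COLOR_RGB2HSV)[140:180,260:310];m=((h[...,2]>105)&(h[...,1]>110)).astype(np.uint8)
k=cv2.findContours(m,0,2)[0];k=max(k,key=cv2.contourArea);print(cv2.minEnclosingCircle(k),cv2.boundingRect(k))
y=np.vstack([w['color'][115:205,235:335],w['color'][30:120,0:100]])
y=cv2.resize(y,None,fx=3.3,fy=3.3,interpolation=cv2.INTER_CUBIC);cv2.imwrite('pics/c2.png',y[:,:,::-1])
```

```text
[[ 0.6176 -0.2241]
 [ 0.5576 -0.3593]
 [ 0.4725 -0.3191]
 [ 0.5325 -0.1845]] [ 0.54504835 -0.27172514]
-113.93139601220618 0.14789404234562886
-114.01588702239307 0.14736874606153882
post [[ 0.54669067 -0.2699286   0.112     ]] sleeve [[ 0.50941386 -0.00687874  0.072     ]]
[ 0.55442742 -0.10200847] 27.982590519055115 0.1113878564502321
((18.038461685180664, 13.884614944458008), 14.438809394836426) (7, 0, 25, 29)
```

View pics/c2.png

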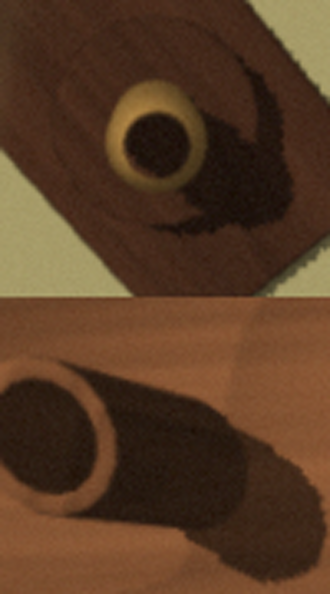

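>>> {"op": "servo_tool", "data": {
  "grip": [1, 1, 1, 1, 1],
  "travel": [
    [0.0097, -0.0319, 0],
    [0.0097, -0.0319, 0],
    [0.0097, -0.0319, 0],
    [0.0097, -0.0319, 0],
    [0.0097, -0.0319, 0]
  ],
  "spin": [0, 0, 0, 0, 0]
}}

```text
clock: 2.02
position: [0.4795, -0.1194, 0.2226]
orientation: [0.977, 0.215, 0.0, 0.0]
contact_force: [0.5, -0.2, -0.1]
grip_width: 0.0871
```

>>> {"op": "servo_tool", "data": {
  "grip": [1, 1, 1, 1, 1],
  "travel": [
    [0.0097, -0.0319, 0],
    [0.0097, -0.0319, 0],
    [0.0097, -0.0319, 0],
    [0, 0, 0],
    [0, 0, 0]
  ],
  "spin": [0, 0, 0, 0, 0]
}}

```text
clock: 2.43
position: [0.4659, -0.0197, 0.2228]
orientation: [0.976, 0.218, 0.0, 0.0]
contact_force: [0.7, -0.7, -0.6]
grip_width: 0.0872
```

Run:
```python
from h import *
w=grab('wrist');save(w,'w2.png');s=get_state();print(s['position'],s['orientation'],s['joints'],s['clock'])
```

```text
[ 0.46608316 -0.02122224  0.22269299] [9.76255678e-01 2.16620959e-01 9.08828086e-05 4.51160999e-04] [ 0.28145933  0.14832932 -0.36085391  1.99170466  0.06261956  1.01155929
 -1.24309196] 2.4833
```

View pics/w2.png

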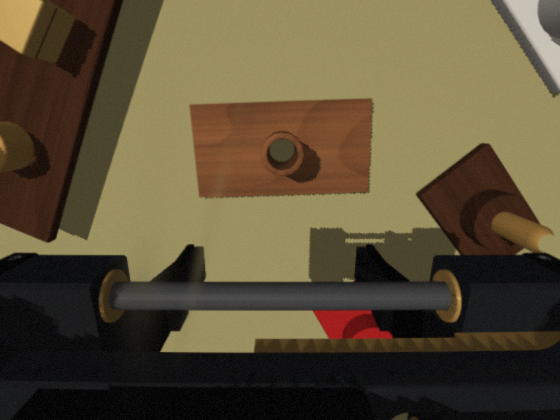

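The board's corners are at (191,105), (372,99), (369,192) and (201,197), with the sleeve mouth at about (283,151).

Run:
```python
from h import *
w=grab('wrist');sc=grab('scene');sd=grab('side')
f=onplane(w,[(191,105),(372,99),(369,192),(201,197)],.012)[:,:2];print(f.round(4),f.mean(0))
for a,b in((0,1),(3,2)): d=f[a]-f[b];print(np.degrees(np.arctan2(*d[::-1])),np.linalg.norm(d))
print('sleeve',onplane(w,[(283,151)],.072),'post',onplane(w,[(545,237)],.112))
s=onplane(w,[(283,151)],.072)[0]
t=np.linspace(0,2*np.pi,40)
def ov(c,pts,r,off,fx=6):
    im=c['color'][off[1]:off[1]+50,off[0]:off[0]+50];im=cv2.resize(im,None,fx=fx,fy=fx,interpolation=cv2.INTER_CUBIC).copy()
    p=((proj(c,np.c_[pts[0]+r*np.cos(t),pts[1]+r*np.sin(t),pts[2]+0*t])-off+.5)*fx).astype(int)
    cv2.polylines(im,[p],True,(0,255,0));return im
ims=[ov(w,s,.022,(258,125)),ov(sc,s,.022,(235,187)),ov(sd,s,.022,(270,205)),
 ov(sc,[.546,-.271,.112],.009,(175,260)),ov(sd,[.546,-.271,.112],.009,(288,135))]
cv2.imwrite('pics/ov.png',np.vstack([np.hstack(ims[:2]),np.hstack(ims[2:4])])[:,:,::-1])
```

```text
[[ 0.5095  0.1103]
 [ 0.6031 -0.0751]
 [ 0.5066 -0.1256]
 [ 0.4128  0.0609]] [ 0.50801055 -0.00738565]
116.77775454707351 0.20763564112179717
116.70582963824383 0.208782445338281
sleeve [[ 0.51124861 -0.00490219  0.072     ]] post [[ 0.54790305 -0.26621055  0.112     ]]
```

View pics/ov.png

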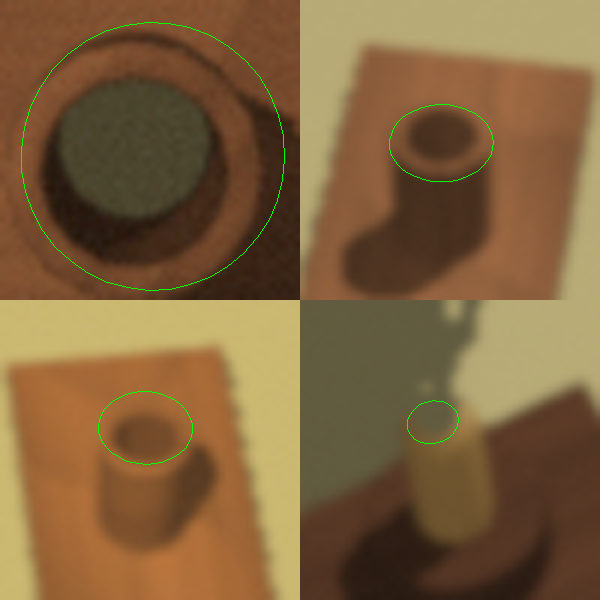

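```bash
cat > fit.py <<'E'
from h import *
from scipy.optimize import minimize
def hull(c,pts):
    S=4; m=np.zeros((420*S,560*S),np.uint8)
    p=proj(c,pts); cv2.fillConvexPoly(m,cv2.convexHull(((p+.5)*S*16).astype(np.int32)),255,shift=4)
    return cv2.resize(m,(560,420),interpolation=cv2.INTER_AREA).astype(float)/255
def box(x,y,a,lx,ly,z0,z1):
    c,s=np.cos(a),np.sin(a)
    return np.array([[x+c*u-s*v,y+s*u+c*v,z] for u in(-lx/2,lx/2) for v in(-ly/2,ly/2) for z in(z0,z1)])
T=np.linspace(0,2*np.pi,48,endpoint=False)
def cyl(x,y,r,z0,z1): return np.vstack([np.c_[x+r*np.cos(T),y+r*np.sin(T),z+0*T] for z in(z0,z1)])
def rg(c):
    i=cv2.GaussianBlur(c['color'],(0,0),.7).astype(float); return np.clip(((i[...,0]+3)/(i[...,1]+3)-1.2)/.12,0,1)
def fit(cs,kind,p0):
    ms=[rg(c) for c in cs]
    def cost(p,full=False):
        x,y,a=p; tot=0;
        for c,m in zip(cs,ms):
            if kind=='board': r=np.maximum(hull(c,box(x,y,a,.11,.21,0,.012)),hull(c,cyl(x,y,.022,0,.072))); ig=np.zeros_like(r)
            else:
                r=np.maximum(hull(c,box(x,y,a,.1,.15,0,.018)),hull(c,cyl(x,y,.034,.018,.05))); ig=hull(c,cyl(x,y,.017,.05,.115))
            near=cv2.dilate((r>0).astype(np.uint8),np.ones((9,9)))*(ig==0)
            tot+=(np.abs(r-m)*near).sum()
        return tot
    st=np.array([.006,.006,.04]); q=minimize(lambda d:cost(p0+d*st),np.zeros(3),method='Nelder-Mead',options=dict(xatol=.02,fatol=.5,initial_simplex=np.vstack([np.zeros(3),np.eye(3)])))
    return p0+q.x*st,q.fun
def load(c,n,pos=None,quat=None):
    c=dict(c);c['color']=cv2.imread('pics/'+n)[:,:,::-1].copy()
    if pos is not None:
        M=np.eye(4);M[:3,:3]=R.from_quat(quat).as_matrix();M[:3,3]=pos;M=M@np.array(c['tool_from_camera']);c['C'],c['Rm']=M[:3,3],M[:3,:3]
    return c
E
python3 - <<'E'
from fit import *
sc=load(grab('scene'),'scene0.png');sd=load(grab('side'),'side0.png');w=grab('wrist')
q=[.9763,.2164,0,0]
w1=load(w,'w1.png',[.5034,-.2853,.2225],q);w2=load(w,'w2.png',[.466,-.0209,.2227],q)
b0=np.array([.509,-.003,np.radians(116.7)-np.pi/2*0-np.pi/2]);f0=np.array([.547,-.267,np.radians(65)-np.pi/2])
for n,cs in dict(scene=[sc],side=[sd],both=[sc,sd],w=None).items():
    for k,p0 in(('board',b0),('stand',f0)):
        c=cs or ([w2] if k=='board' else [w1])
        p,f=fit(c,k,p0);print(n,k,p[:2].round(4),np.degrees(p[2]).round(2)+90,round(f,1))
E
```

```text
scene board [5.069e-01 2.000e-04] 117.25 124.5
scene stand [ 0.5419 -0.2648] 66.02 248.7
side board [ 0.5097 -0.0017] 117.02 73.3
side stand [ 0.549  -0.2733] 67.59 145.5
both board [ 0.5083 -0.    ] 117.28999999999999 215.6
both stand [ 0.5429 -0.2671] 67.51 445.7
w board [ 0.5077 -0.005 ] 116.8 591.5
w stand [ 0.5441 -0.2702] 65.64 447.4
```

>>> {"op": "servo_tool", "data": {
  "grip": [1, 1, 1, 1, 1],
  "travel": [
    [0.023, 0.0007, 0],
    [0.0227, 0.0007, 0.0],
    [0, 0, 0.03],
    [0, 0, 0.03],
    [0, 0, 0.03]
  ],
  "spin": [0, 0, 0, 0, 0]
}}

```text
clock: 3.2
position: [0.5089, -0.0024, 0.1317]
orientation: [0.976, 0.217, 0.001, 0.0]
contact_force: [0.5, -0.3, -0.8]
grip_width: 0.0871
```

>>> {"op": "servo_tool", "data": {
  "grip": [1, 1, 1, 1, 1],
  "travel": [
    [0, 0, 0.03],
    [0, 0, 0.03],
    [0, 0, 0.025],
    [0, 0, 0.018],
    [0, 0, 0]
  ],
  "spin": [0, 0, 0, 0, 0]
}}

```text
clock: 3.62
position: [0.5053, -0.0028, 0.026]
orientation: [0.976, 0.217, -0.004, -0.001]
contact_force: [-0.5, -0.5, -1.7]
grip_width: 0.0873
```

Run:
```python
from h import *
s=get_state();print(s['position'],s['orientation'],s['contact_force'],s['clock'])
w=grab('wrist');sd=grab('scene');cv2.imwrite('pics/g1.png',np.hstack([w['color'][60:420,60:460],cv2.resize(sd['color'][150:270,200:330],(400,360))])[:,:,::-1])
```

```text
[ 0.50531914 -0.00280421  0.02602913] [ 9.76216985e-01  2.16762191e-01 -3.75619088e-03 -6.64234261e-04] [-0.48892375 -0.51679834 -1.67367201] 3.6167
```

View pics/g1.png

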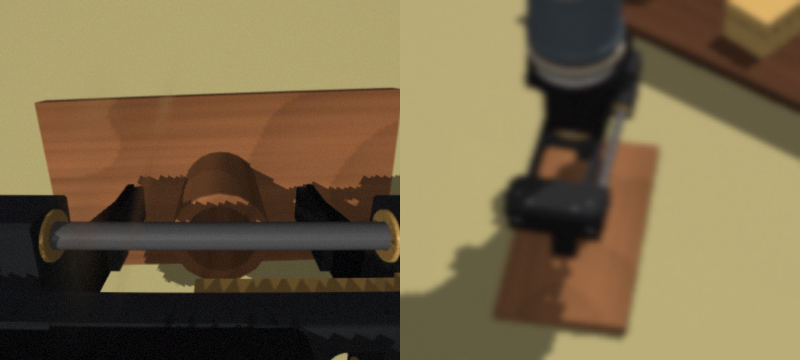

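The sleeve stands centred between the open fingers. Closing now.

>>> {"op": "servo_tool", "data": {
  "grip": [0.45, 0.45, 0, 0, 0],
  "travel": [
    [0, 0, 0],
    [0, 0, 0],
    [0, 0, 0],
    [0, 0, 0],
    [0, 0, 0]
  ],
  "spin": [0, 0, 0, 0, 0]
}}

```text
clock: 4.13
position: [0.5085, -0.0021, 0.0303]
orientation: [0.976, 0.217, 0.001, 0.0]
contact_force: [0.2, -0.5, -0.2]
grip_width: 0.0612
```

>>> {"op": "servo_tool", "data": {
  "grip": [0, 0, 0, 0, 0],
  "travel": [
    [0, 0, 0],
    [0, 0, 0],
    [0, 0, 0],
    [0, 0, 0],
    [0, 0, -0.01]
  ],
  "spin": [0, 0, 0, 0, 0]
}}

```text
clock: 4.55
position: [0.5063, -0.0022, 0.0382]
orientation: [0.976, 0.217, -0.002, -0.0]
contact_force: [-1.0, -0.2, -3.0]
grip_width: 0.0435
```

>>> {"op": "servo_tool", "data": {
  "grip": [0, 0, 0, 0, 0],
  "travel": [
    [0, 0, -0.02],
    [0, 0, -0.02],
    [0, 0, -0.02],
    [0, 0, -0.02],
    [0, 0, 0]
  ],
  "spin": [0, 0, 0, 0, 0]
}}

```text
clock: 4.97
position: [0.5105, -0.0017, 0.1232]
orientation: [0.976, 0.217, 0.003, 0.001]
contact_force: [-0.4, 0.3, -2.5]
grip_width: 0.0434
```

>>> {"op": "servo_tool", "data": {
  "grip": [0, 0, 0, 0, 0],
  "travel": [
    [0, 0, -0.02],
    [0, 0, -0.02],
    [0, 0, -0.01],
    [0, 0, 0],
    [0, 0, 0]
  ],
  "spin": [0, 0, 0, 0, 0]
}}

```text
clock: 5.38
position: [0.5077, -0.0021, 0.169]
orientation: [0.976, 0.217, -0.0, 0.0]
contact_force: [-1.0, -0.3, -2.8]
grip_width: 0.0438
```

Run:
```python
from h import *
s=get_state();print(s)
```

```text
{'clock': 5.3833, 'joints': array([ 0.2303509 ,  0.2810979 , -0.36848153,  1.96795199,  0.12660977,
        0.91490436, -1.33544735]), 'joint_velocities': array([-0.00265341,  0.01895263,  0.00326924,  0.02198563,  0.00094256,
        0.00334437, -0.00117861]), 'effort': array([-1.00049155e-02, -3.84711742e+01, -2.37338953e+00, -2.24281758e+01,
       -4.26664017e-02, -1.16960260e-01,  4.84495089e-03]), 'position': array([ 0.50772219, -0.00211083,  0.16896805]), 'orientation': array([ 9.76142453e-01,  2.17130943e-01, -2.50770850e-04,  5.09722333e-05]), 'contact_force': array([-1.02494443, -0.31905592, -2.78920791]), 'moment': array([-0.02183388,  0.01658443, -0.02873017]), 'grip_width': 0.04383889549505126}
```

Gripped and lifted. I'm carrying it above the post, then turning it 51°.

>>> {"op": "servo_tool", "data": {
  "grip": [0, 0, 0, 0, 0],
  "travel": [
    [-0.0066, 0.0214, 0],
    [-0.0066, 0.0214, 0],
    [-0.0066, 0.0214, 0],
    [-0.0066, 0.0214, 0],
    [-0.0066, 0.0214, 0]
  ],
  "spin": [0, 0, 0, 0, 0]
}}

```text
clock: 5.8
position: [0.5224, -0.1138, 0.1675]
orientation: [0.976, 0.217, -0.002, -0.001]
contact_force: [0.2, -0.5, -3.8]
grip_width: 0.0437
```

>>> {"op": "servo_tool", "data": {
  "grip": [0, 0, 0, 0, 0],
  "travel": [
    [-0.0066, 0.0214, 0],
    [-0.0066, 0.0214, 0],
    [-0.0066, 0.0214, 0],
    [-0.0066, 0.0214, 0],
    [-0.0066, 0.0214, 0]
  ],
  "spin": [0, 0, 0, 0, 0]
}}

```text
clock: 6.22
position: [0.5378, -0.2245, 0.1672]
orientation: [0.976, 0.217, -0.002, -0.001]
contact_force: [0.1, -0.1, -2.8]
grip_width: 0.0439
```

>>> {"op": "servo_tool", "data": {
  "grip": [0, 0, 0, 0, 0],
  "travel": [
    [-0.0066, 0.0214, 0],
    [-0.0066, 0.0214, 0],
    [0, 0, 0],
    [0, 0, 0],
    [0, 0, 0]
  ],
  "spin": [0, 0, 0.06, 0.1, 0.1]
}}

```text
clock: 6.63
position: [0.5438, -0.2683, 0.1668]
orientation: [0.996, 0.086, -0.002, -0.001]
contact_force: [0.4, 0.3, -3.2]
grip_width: 0.0441
```

>>> {"op": "servo_tool", "data": {
  "grip": [0, 0, 0, 0, 0],
  "travel": [
    [0, 0, 0],
    [0, 0, 0],
    [0, 0, 0],
    [0, 0, 0],
    [0, 0, 0]
  ],
  "spin": [0.1, 0.1, 0.1, 0.1, 0.1]
}}

```text
clock: 7.05
position: [0.544, -0.2677, 0.1671]
orientation: [0.987, -0.163, -0.002, -0.0]
contact_force: [0.7, 0.7, -2.9]
grip_width: 0.0438
```

>>> {"op": "servo_tool", "data": {
  "grip": [0, 0, 0, 0, 0],
  "travel": [
    [0, 0, 0],
    [0, 0, 0],
    [0, 0, 0],
    [0, 0, 0],
    [0, 0, 0]
  ],
  "spin": [0.08, 0.054, 0, 0, 0]
}}

```text
clock: 7.47
position: [0.5447, -0.2678, 0.1683]
orientation: [0.974, -0.225, -0.001, -0.0]
contact_force: [-0.7, -0.6, -2.8]
grip_width: 0.0439
```

Run:
```python
from fit import *
s=get_state();print(s['position'],s['orientation'],s['grip_width'],s['contact_force'])
sc=grab('scene');sd=grab('side');save(sc,'sc3.png');save(sd,'sd3.png')
t=s['position'];z=t[2]-.030
yaw=np.radians(66)
ims=[]
for c,off in((sc,(130,200)),(sd,(250,90))):
    im=cv2.resize(c['color'][off[1]:off[1]+140,off[0]:off[0]+130],None,fx=3,fy=3,interpolation=cv2.INTER_CUBIC).copy()
    def dr(P,col): cv2.polylines(im,[cv2.convexHull(((proj(c,P)-off+.5)*3).astype(np.int32))],True,col)
    dr(box(t[0],t[1],yaw-np.pi/2,.11,.21,z,z+.012),(0,255,0))
    dr(box(t[0],t[1],yaw-np.pi/2,.1,.15,0,.018),(255,255,0)); dr(cyl(t[0],t[1],.009,.1115,.112),(255,0,255));dr(cyl(t[0],t[1],.014,.05,.103),(255,0,255))
    ims.append(im)
cv2.imwrite('pics/ov3.png',np.hstack(ims)[:,:,::-1])
```

```text
[ 0.54469214 -0.26784901  0.16833284] [ 9.74254795e-01 -2.25447410e-01 -1.02189827e-03 -1.23457082e-04] 0.04388947858633495 [-0.67918    -0.63938714 -2.7593732 ]
```

View pics/ov3.png

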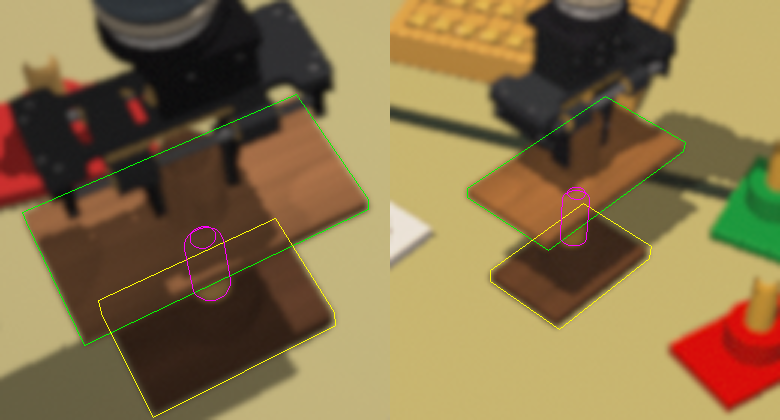

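The overlay agrees with both pictures to about a pixel: the board outline runs around (195,210), the foot around (215,310) and the post at (205,238). I'm lowering gently and watching the force.

>>> {"op": "servo_tool", "data": {
  "grip": [0, 0, 0, 0, 0],
  "travel": [
    [0, 0, 0.006],
    [0, 0, 0.006],
    [0, 0, 0.006],
    [0, 0, 0.004],
    [0, 0, 0.002]
  ],
  "spin": [0, 0, 0, 0, 0]
}}

```text
clock: 7.98
position: [0.5446, -0.2679, 0.1443]
orientation: [0.974, -0.226, -0.001, -0.0]
contact_force: [0.3, 0.1, -2.6]
grip_width: 0.0438
```

>>> {"op": "servo_tool", "data": {
  "grip": [0, 0, 0, 0, 0],
  "travel": [
    [0, 0, 0.002],
    [0, 0, 0.002],
    [0, 0, 0.002],
    [0, 0, 0],
    [0, 0, 0]
  ],
  "spin": [0, 0, 0, 0, 0]
}}

```text
clock: 8.4
position: [0.5453, -0.2682, 0.1396]
orientation: [0.974, -0.226, 0.0, 0.0]
contact_force: [0.2, 0.3, -2.3]
grip_width: 0.0439
```

>>> {"op": "servo_tool", "data": {
  "grip": [0, 0, 0, 0, 0],
  "travel": [
    [0, 0, 0.002],
    [0, 0, 0.002],
    [0, 0, 0.001],
    [0, 0, 0],
    [0, 0, 0]
  ],
  "spin": [0, 0, 0, 0, 0]
}}

```text
clock: 8.82
position: [0.5452, -0.2681, 0.1345]
orientation: [0.974, -0.226, -0.0, 0.0]
contact_force: [0.1, -0.1, -2.7]
grip_width: 0.0437
```

>>> {"op": "servo_tool", "data": {
  "grip": [0, 0, 0, 0, 0],
  "travel": [
    [0, 0, 0.002],
    [0, 0, 0.001],
    [0, 0, 0.001],
    [0, 0, 0],
    [0, 0, 0]
  ],
  "spin": [0, 0, 0, 0, 0]
}}

```text
clock: 9.23
position: [0.5452, -0.2681, 0.1305]
orientation: [0.974, -0.226, -0.0, 0.0]
contact_force: [-0.1, 0.1, -3.4]
grip_width: 0.0441
```

>>> {"op": "servo_tool", "data": {
  "grip": [0, 0, 0, 0, 0],
  "travel": [
    [0, 0, 0.002],
    [0, 0, 0.003],
    [0, 0, 0.003],
    [0, 0, 0.002],
    [0, 0, 0]
  ],
  "spin": [0, 0, 0, 0, 0]
}}

```text
clock: 9.65
position: [0.5448, -0.268, 0.1198]
orientation: [0.974, -0.226, -0.001, -0.0]
contact_force: [0.1, 0.4, -3.6]
grip_width: 0.0439
```

>>> {"op": "servo_tool", "data": {
  "grip": [0, 0, 0, 0, 0],
  "travel": [
    [0, 0, 0.002],
    [0, 0, 0.003],
    [0, 0, 0.003],
    [0, 0, 0.002],
    [0, 0, 0]
  ],
  "spin": [0, 0, 0, 0, 0]
}}

```text
clock: 10.07
position: [0.5448, -0.268, 0.1099]
orientation: [0.974, -0.226, -0.001, -0.0]
contact_force: [-1.1, -0.1, -3.5]
grip_width: 0.0438
```

>>> {"op": "servo_tool", "data": {
  "grip": [0, 0, 0, 0, 0],
  "travel": [
    [0, 0, 0.003],
    [0, 0, 0.003],
    [0, 0, 0.003],
    [0, 0, 0.003],
    [0, 0, 0]
  ],
  "spin": [0, 0, 0, 0, 0]
}}

```text
clock: 10.48
position: [0.5447, -0.2679, 0.0977]
orientation: [0.974, -0.226, -0.001, -0.0]
contact_force: [0.3, 0.1, -2.8]
grip_width: 0.0438
```

>>> {"op": "servo_tool", "data": {
  "grip": [0, 0, 0, 0, 0],
  "travel": [
    [0, 0, 0.003],
    [0, 0, 0.003],
    [0, 0, 0.003],
    [0, 0, 0.003],
    [0, 0, 0]
  ],
  "spin": [0, 0, 0, 0, 0]
}}

```text
clock: 10.9
position: [0.5448, -0.2679, 0.0857]
orientation: [0.974, -0.226, -0.001, -0.0]
contact_force: [0.1, 0.3, -3.6]
grip_width: 0.0437
```

>>> {"op": "servo_tool", "data": {
  "grip": [0, 0, 0, 0, 0],
  "travel": [
    [0, 0, 0.001],
    [0, 0, 0.001],
    [0, 0, 0.001],
    [0, 0, 0],
    [0, 0, 0]
  ],
  "spin": [0, 0, 0, 0, 0]
}}

```text
clock: 11.32
position: [0.5453, -0.2682, 0.0836]
orientation: [0.974, -0.226, 0.0, 0.0]
contact_force: [-0.7, 0.1, -3.5]
grip_width: 0.0438
```

>>> {"op": "servo_tool", "data": {
  "grip": [0, 0, 0, 0, 0],
  "travel": [
    [0, 0, 0.001],
    [0, 0, 0.001],
    [0, 0, 0.0],
    [0, 0, 0],
    [0, 0, 0]
  ],
  "spin": [0, 0, 0, 0, 0]
}}

```text
clock: 11.73
position: [0.5452, -0.2682, 0.0815]
orientation: [0.974, -0.226, 0.0, 0.0]
contact_force: [-0.5, 0.0, -2.8]
grip_width: 0.0441
```

>>> {"op": "servo_tool", "data": {
  "grip": [0, 0, 0, 0, 0],
  "travel": [
    [0, 0, 0.001],
    [0, 0, 0],
    [0, 0, 0.0],
    [0, 0, 0],
    [0, 0, 0]
  ],
  "spin": [0, 0, 0, 0, 0]
}}

```text
clock: 12.15
position: [0.5453, -0.2682, 0.0806]
orientation: [0.974, -0.226, 0.0, 0.0]
contact_force: [0.1, 0.3, -2.9]
grip_width: 0.0439
```

>>> {"op": "servo_tool", "data": {
  "grip": [0, 0, 0, 0, 0],
  "travel": [
    [0, 0, 0.001],
    [0, 0, 0],
    [0, 0, 0],
    [0, 0, 0],
    [0, 0, 0]
  ],
  "spin": [0, 0, 0, 0, 0]
}}

```text
clock: 12.57
position: [0.5455, -0.2682, 0.0797]
orientation: [0.974, -0.226, 0.0, 0.0]
contact_force: [-0.7, 0.5, -0.9]
grip_width: 0.044
```

>>> {"op": "servo_tool", "data": {
  "grip": [0, 0, 0, 0, 0],
  "travel": [
    [0, 0, 0.001],
    [0, 0, 0],
    [0, 0, 0],
    [0, 0, 0],
    [0, 0, 0]
  ],
  "spin": [0, 0, 0, 0, 0]
}}

```text
clock: 12.98
position: [0.5455, -0.2682, 0.0797]
orientation: [0.974, -0.226, 0.0, 0.0]
contact_force: [-1.5, 1.1, 5.0]
grip_width: 0.0436
```

The board met the shoulder at TCP z = 0.080, which is the expected height (+5 N). Releasing and rising.

>>> {"op": "servo_tool", "data": {
  "grip": [0.7, 1, 1, 1, 1],
  "travel": [
    [0, 0, 0],
    [0, 0, 0],
    [0, 0, 0],
    [0, 0, 0],
    [0, 0, 0]
  ],
  "spin": [0, 0, 0, 0, 0]
}}

```text
clock: 13.4
position: [0.5453, -0.2682, 0.0784]
orientation: [0.974, -0.226, -0.0, 0.0]
contact_force: [0.4, 0.1, 0.3]
grip_width: 0.0687
```

>>> {"op": "servo_tool", "data": {
  "grip": [1, 1, 1, 1, 1],
  "travel": [
    [0, 0, 0],
    [0, 0, 0],
    [0, 0, -0.01],
    [0, 0, -0.02],
    [0, 0, -0.03]
  ],
  "spin": [0, 0, 0, 0, 0]
}}

```text
clock: 13.82
position: [0.5435, -0.2674, 0.1374]
orientation: [0.974, -0.226, -0.003, -0.0]
contact_force: [-0.5, -0.5, -0.2]
grip_width: 0.0865
```

>>> {"op": "servo_tool", "data": {
  "grip": [1, 1, 1, 1, 1],
  "travel": [
    [0, 0, -0.03],
    [0, 0, -0.03],
    [0, 0, -0.03],
    [0, 0, -0.02],
    [0, 0, 0]
  ],
  "spin": [0, 0, 0, 0, 0]
}}

```text
clock: 14.23
position: [0.5479, -0.2693, 0.255]
orientation: [0.974, -0.226, 0.005, 0.001]
contact_force: [0.9, 0.1, 0.5]
grip_width: 0.0869
```

Run:
```python
from fit import *
s=get_state();print(s['position'],s['orientation'],s['joints'],s['contact_force'])
sc=load(grab('scene'),'scene0.png');sd=load(grab('side'),'side0.png')
# case fit: yellow mask, top-face + sides hull; hue/saturation
def m(c):
    h=cv2.cvtColor(c['color'],cv2.COLOR_RGB2HSV).astype(float); i=c['color'].astype(float)
    return h,i
for n,c,(u,v) in(('sc',sc,(320,153)),('sd',sd,(252,310))):
    h,i=m(c); print(n,[h[v+d,u+e].astype(int).tolist() for d,e in((0,0),(-6,0),(8,0),(0,-8),(0,25),(0,-25),(20,0),(-20,0))])
```

```text
[ 0.54787225 -0.26928834  0.25499718] [ 9.74065437e-01 -2.26200475e-01  5.38249091e-03  9.47471985e-04] [ 0.42991484  0.33280799 -0.0550905   1.66115645  0.02011905  1.13724482
 -1.65756702] [0.91993103 0.08925859 0.54502746]
sc [[19, 134, 203], [19, 136, 204], [18, 137, 97], [19, 136, 172], [11, 159, 45], [12, 150, 75], [11, 146, 82], [12, 152, 37]]
sd [[21, 170, 224], [21, 168, 224], [20, 167, 223], [21, 170, 224], [12, 158, 100], [12, 160, 94], [13, 160, 110], [18, 152, 136]]
```

Run:
```python
from fit import *
import fit as F
s0,d0=grab('scene'),grab('side')
sc=load(s0,'scene0.png');sd=load(d0,'side0.png')
def hue(c):
    h=cv2.cvtColor(cv2.GaussianBlur(c['color'],(0,0),.7),cv2.COLOR_RGB2HSV).astype(float); return np.clip((h[...,0]-14)/4,0,1)
def fitc(cs,ms,ren,p0,pad=9):
    st=np.array([.006,.006,.06])
    def cost(p):
        t=0
        for c,m in zip(cs,ms):
            r=ren(c,p);near=cv2.dilate((r>0).astype(np.uint8),np.ones((pad,pad)));t+=(np.abs(r-m)*near).sum()
        return t
    best=None
    for a in p0[2]+np.array([0,.3,-.3]):
        b=np.array([p0[0],p0[1],a]);q=minimize(lambda d:cost(b+d*st),np.zeros(3),method='Nelder-Mead',options=dict(xatol=.02,fatol=.3,initial_simplex=np.vstack([np.zeros(3),np.eye(3)])))
        if best is None or q.fun<best[1]: best=(b+q.x*st,q.fun)
    return best
ren=lambda c,p:hull(c,box(*p,.05,.07,.045,.09))
for n,cs in dict(scene=[sc],side=[sd],both=[sc,sd]).items():
  for a in (-.45,1.12):
    p,f=fitc(cs,[hue(c) for c in cs],ren,[.521,.275,a]);print(n,p[:2].round(4),np.degrees(p[2])+90,f)
# placed board
renb=lambda c,p:np.maximum(hull(c,box(*p,.11,.21,.05,.062)),hull(c,cyl(p[0],p[1],.022,.05,.122)))
for n,cs in dict(scene=[s0],side=[d0]).items():
    p,f=fitc(cs,[rg(c) for c in cs],renb,[.545,-.267,np.radians(66-90)],3);print('board',n,p[:2].round(4),np.degrees(p[2])+90,f)
save(s0,'sc4.png')
```

```text
scene [0.5193 0.2813] 83.0632197081774 34.92647058823529
scene [0.5187 0.282 ] 195.65798671163782 154.35980392156864
side [0.5225 0.2797] 80.83462205396971 160.1137254901961
side [0.5208 0.2842] 190.55596500245133 264.37450980392157
both [0.5215 0.2798] 80.50100494944552 236.8656862745098
both [0.5195 0.284 ] 194.35390733969513 431.2519607843137
board scene [ 0.5468 -0.2685] 65.93623338211935 235.1887718862793
board side [ 0.546  -0.2656] 66.39152382689178 133.07003336424324
```

Run:
```python
from fit import *
sc=load(grab('scene'),'scene0.png');sd=load(grab('side'),'side0.png')
print('jar',onplane(sc,[(357,172)],.085),onplane(sd,[(207,287)],.085))
print('wt',onplane(sc,[(281,138)],.07),onplane(sd,[(304,326)],.07))
print('flap',onplane(sc,[(243,147),(389,196)],.045),onplane(sd,[(180,271),(349,322)],.045))
```

```text
jar [[0.65189207 0.25516637 0.085     ]] [[0.64479696 0.26917984 0.085     ]]
wt [[0.3936031  0.26796062 0.07      ]] [[0.38642688 0.27851771 0.07      ]]
flap [[0.30907913 0.19233389 0.045     ]
 [0.75115467 0.26343778 0.045     ]] [[0.75005624 0.22857176 0.045     ]
 [0.28904365 0.21728035 0.045     ]]
```

>>> {"op": "servo_tool", "data": {
  "grip": [1, 1, 1, 1, 1],
  "travel": [
    [-0.0157, -0.0271, 0],
    [-0.0157, -0.0271, 0],
    [-0.0157, -0.0271, 0],
    [-0.0157, -0.0271, 0],
    [-0.0157, -0.0271, 0]
  ],
  "spin": [0, 0, 0, 0, 0]
}}

```text
clock: 14.95
position: [0.5336, -0.1105, 0.2475]
orientation: [0.974, -0.226, -0.001, 0.0]
contact_force: [0.1, -0.1, -0.0]
grip_width: 0.087
```

>>> {"op": "servo_tool", "data": {
  "grip": [1, 1, 1, 1, 1],
  "travel": [
    [-0.0157, -0.0271, 0],
    [-0.0157, -0.0271, 0],
    [-0.0157, -0.0271, 0],
    [-0.0157, -0.0271, 0],
    [-0.0157, -0.0271, 0]
  ],
  "spin": [0, 0, 0, 0, 0]
}}

```text
clock: 15.37
position: [0.5228, 0.0456, 0.2476]
orientation: [0.974, -0.226, -0.001, 0.0]
contact_force: [1.0, -0.3, -0.2]
grip_width: 0.087
```

>>> {"op": "servo_tool", "data": {
  "grip": [1, 1, 1, 1, 1],
  "travel": [
    [-0.0157, -0.0271, 0],
    [-0.0157, -0.0271, 0],
    [-0.0157, -0.0271, 0],
    [-0.0157, -0.0271, 0],
    [-0.0157, -0.0271, 0]
  ],
  "spin": [0, 0, 0, 0, 0]
}}

```text
clock: 15.78
position: [0.5121, 0.2017, 0.2475]
orientation: [0.974, -0.226, -0.001, 0.001]
contact_force: [-0.1, 0.7, -0.3]
grip_width: 0.0872
```

>>> {"op": "servo_tool", "data": {
  "grip": [1, 1, 1, 1, 1],
  "travel": [
    [-0.0157, -0.0271, 0],
    [0, 0, 0],
    [0, 0, 0],
    [0, 0, 0],
    [0, 0, 0]
  ],
  "spin": [0, -0.105, -0.105, -0.105, -0.105]
}}

```text
clock: 16.2
position: [0.5101, 0.2318, 0.2473]
orientation: [1.0, -0.015, -0.001, 0.001]
contact_force: [0.7, -0.3, 0.2]
grip_width: 0.0871
```

>>> {"op": "servo_tool", "data": {
  "grip": [1, 1, 1, 1, 1],
  "travel": [
    [0, 0, 0],
    [0, 0, 0],
    [0, 0, 0],
    [0, 0, 0],
    [0, 0, 0]
  ],
  "spin": [-0.105, -0.105, -0.105, -0.105, -0.105]
}}

```text
clock: 16.62
position: [0.5103, 0.2314, 0.2474]
orientation: [0.97, 0.244, -0.001, 0.0]
contact_force: [-0.3, -0.3, 0.3]
grip_width: 0.087
```

>>> {"op": "servo_tool", "data": {
  "grip": [1, 1, 1, 1, 1],
  "travel": [
    [0, 0, 0],
    [0, 0, 0],
    [0, 0, 0],
    [0, 0, 0],
    [0, 0, 0]
  ],
  "spin": [-0.105, -0.105, -0.105, -0.105, -0.105]
}}

```text
clock: 17.03
position: [0.5103, 0.2314, 0.2474]
orientation: [0.873, 0.488, -0.001, -0.0]
contact_force: [1.0, -0.3, 0.5]
grip_width: 0.0871
```

>>> {"op": "servo_tool", "data": {
  "grip": [1, 1, 1, 1, 1],
  "travel": [
    [0, 0, 0],
    [0, 0, 0],
    [0, 0, 0],
    [0, 0, 0],
    [0, 0, 0]
  ],
  "spin": [-0.105, -0.105, -0.105, -0.105, 0]
}}

```text
clock: 17.45
position: [0.5103, 0.2314, 0.2474]
orientation: [0.753, 0.658, -0.001, -0.001]
contact_force: [0.5, 0.0, -0.1]
grip_width: 0.0874
```

>>> {"op": "servo_tool", "data": {
  "grip": [1, 1, 1, 1],
  "travel": [
    [0, 0, 0],
    [0, 0, 0],
    [0, 0, 0],
    [0, 0, 0]
  ],
  "spin": [0, 0, 0, 0]
}}

```text
clock: 17.78
position: [0.5107, 0.2318, 0.2484]
orientation: [0.754, 0.657, -0.0, 0.0]
contact_force: [-0.5, -0.3, 1.2]
grip_width: 0.0871
```

Run:
```python
from h import *
w=grab('wrist');save(w,'w5.png');s=get_state();print(s['position'],s['orientation'],s['joints'],s['clock'])
```

```text
[0.5106889  0.23182599 0.24850296] [ 7.54039683e-01  6.56828857e-01 -4.98507976e-05  7.97379564e-05] [ 0.01019631  0.32717836 -0.64460017  1.74870858  0.21464654  1.13698728
 -0.83741363] 17.8333
```

View pics/w5.png

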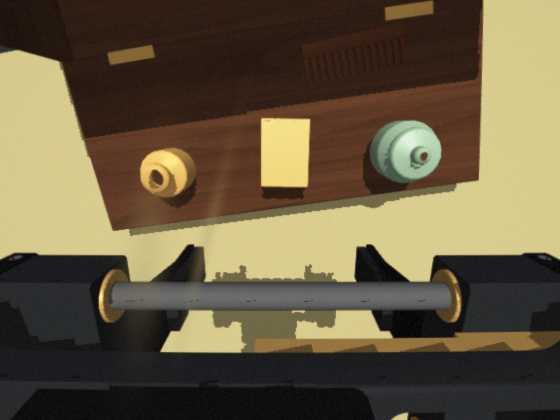

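The case's top face has corners at (262,119), (310,119), (307,187) and (262,186), square to the jaws. The weight (167,173) and the jar (405,152) are clear on both sides.

Run:
```python
from h import *
w=grab('wrist');s=get_state()
f=onplane(w,[(262,119),(310,119),(307.5,187),(261.5,186)],.09)[:,:2];m=f.mean(0);print(m)
for a,b in((0,3),(1,2),(0,1),(3,2)): d=f[a]-f[b];print(np.degrees(np.arctan2(*d[::-1])),np.linalg.norm(d))
Rm=R.from_quat(s['orientation']).as_matrix();print('tool x heading',np.degrees(np.arctan2(Rm[1,0],Rm[0,0])),'shift',Rm.T@np.r_[m-s['position'][:2],0])
```

```text
[0.52109999 0.27549818]
80.72656444484866 0.06801127569048626
81.40298780157492 0.06907301687085769
172.0799455541452 0.04790118472237083
170.81413627693775 0.04870332330369273
tool x heading 82.12546340301165 shift [ 4.46884328e-02  4.33515449e-03 -5.39911227e-06]
```

>>> {"op": "servo_tool", "data": {
  "grip": [1, 1, 1, 1, 1],
  "travel": [
    [0.0234, 0.0023, 0],
    [0.0234, 0.0022, 0],
    [0, 0, 0.03],
    [0, 0, 0.03],
    [0, 0, 0.03]
  ],
  "spin": [0.017, 0, 0, 0, 0]
}}

```text
clock: 18.3
position: [0.5222, 0.2782, 0.158]
orientation: [0.759, 0.651, 0.001, 0.0]
contact_force: [0.3, 1.0, 0.1]
grip_width: 0.0872
```

>>> {"op": "servo_tool", "data": {
  "grip": [1, 1, 1, 1, 1],
  "travel": [
    [0, 0, 0.03],
    [0, 0, 0.025],
    [0, 0, 0.02],
    [0, 0, 0.012],
    [0, 0, 0.006]
  ],
  "spin": [0, 0, 0, 0, 0]
}}

```text
clock: 18.72
position: [0.5213, 0.2769, 0.0638]
orientation: [0.759, 0.651, -0.001, -0.0]
contact_force: [-0.3, -0.6, -0.1]
grip_width: 0.0869
```

>>> {"op": "servo_tool", "data": {
  "grip": [1, 0.7, 0.6, 0.3, 0],
  "travel": [
    [0, 0, 0],
    [0, 0, 0],
    [0, 0, 0],
    [0, 0, 0],
    [0, 0, 0]
  ],
  "spin": [0, 0, 0, 0, 0]
}}

```text
clock: 19.13
position: [0.5226, 0.2778, 0.0667]
orientation: [0.759, 0.651, 0.001, 0.0]
contact_force: [0.1, 0.7, 0.7]
grip_width: 0.0681
```

>>> {"op": "servo_tool", "data": {
  "grip": [0, 0, 0, 0, 0],
  "travel": [
    [0, 0, 0],
    [0, 0, 0],
    [0, 0, 0],
    [0, 0, 0],
    [0, 0, 0]
  ],
  "spin": [0, 0, 0, 0, 0]
}}

```text
clock: 19.55
position: [0.5221, 0.2774, 0.0658]
orientation: [0.759, 0.651, 0.0, 0.0]
contact_force: [0.7, 0.4, 1.9]
grip_width: 0.0498
```

>>> {"op": "servo_tool", "data": {
  "grip": [0, 0, 0, 0, 0],
  "travel": [
    [0, 0, -0.01],
    [0, 0, -0.025],
    [0, 0, -0.035],
    [0, 0, -0.035],
    [0, 0, -0.035]
  ],
  "spin": [0, 0, 0, 0, 0]
}}

```text
clock: 19.97
position: [0.5213, 0.2773, 0.2071]
orientation: [0.759, 0.651, -0.0, -0.0]
contact_force: [0.9, 0.7, -1.9]
grip_width: 0.0498
```

>>> {"op": "servo_tool", "data": {
  "grip": [0, 0, 0, 0, 0],
  "travel": [
    [0, 0, -0.01],
    [-0.0297, 0.0077, 0],
    [-0.0297, 0.0077, 0],
    [-0.0297, 0.0077, 0],
    [-0.0297, 0.0077, 0]
  ],
  "spin": [0, 0, 0, 0, 0]
}}

```text
clock: 20.38
position: [0.5336, 0.1539, 0.2152]
orientation: [0.759, 0.651, -0.0, -0.0]
contact_force: [-0.0, -0.5, -0.7]
grip_width: 0.0496
```

>>> {"op": "servo_tool", "data": {
  "grip": [0, 0, 0, 0, 0],
  "travel": [
    [-0.0297, 0.0077, 0],
    [-0.0297, 0.0077, 0],
    [-0.0297, 0.0077, 0],
    [-0.0297, 0.0077, 0],
    [-0.0297, 0.0077, 0]
  ],
  "spin": [0, 0, 0, 0, 0]
}}

```text
clock: 20.8
position: [0.5488, 0.0012, 0.2153]
orientation: [0.759, 0.651, -0.0, -0.0]
contact_force: [0.6, -0.1, -2.2]
grip_width: 0.0498
```

>>> {"op": "servo_tool", "data": {
  "grip": [0, 0, 0, 0, 0],
  "travel": [
    [-0.0297, 0.0077, 0],
    [-0.0297, 0.0077, 0],
    [-0.0297, 0.0077, 0],
    [-0.0297, 0.0077, 0],
    [-0.0297, 0.0077, 0]
  ],
  "spin": [0, 0, 0, 0, 0]
}}

```text
clock: 21.22
position: [0.5641, -0.1514, 0.2152]
orientation: [0.759, 0.651, -0.0, -0.0]
contact_force: [0.0, -0.1, -1.9]
grip_width: 0.0497
```

>>> {"op": "servo_tool", "data": {
  "grip": [0, 0, 0, 0, 0],
  "travel": [
    [-0.0297, 0.0077, 0],
    [-0.0297, 0.0077, 0],
    [0, 0, 0],
    [0, 0, 0],
    [0, 0, 0]
  ],
  "spin": [0, 0, 0.088, 0.088, 0.088]
}}

```text
clock: 21.63
position: [0.5701, -0.2117, 0.2148]
orientation: [0.84, 0.543, -0.0, -0.001]
contact_force: [0.2, 0.5, -0.6]
grip_width: 0.0498
```

>>> {"op": "servo_tool", "data": {
  "grip": [0, 0, 0, 0],
  "travel": [
    [0, 0, 0],
    [0, 0, 0],
    [0, 0, 0],
    [0, 0, 0]
  ],
  "spin": [0, 0, 0, 0]
}}

```text
clock: 21.97
position: [0.5707, -0.2108, 0.2155]
orientation: [0.838, 0.546, -0.0, -0.0]
contact_force: [0.5, 0.2, -1.8]
grip_width: 0.0498
```

Run:
```python
from fit import *
s=get_state();print(s['position'],s['orientation'],s['grip_width'],s['contact_force'])
Rm=R.from_quat(s['orientation']).as_matrix();t=s['position'];a=np.arctan2(Rm[1,0],Rm[0,0]);print(np.degrees(a))
tgt=np.array([.571,-.2105,0]);print('shift',Rm.T@((tgt-t)*[1,1,0]))
ims=[]
for n,off in(('scene',(130,160)),('side',(250,80))):
    c=grab(n);im=cv2.resize(c['color'][off[1]:off[1]+150,off[0]:off[0]+130],None,fx=3,fy=3,interpolation=cv2.INTER_CUBIC).copy()
    def dr(P,col): cv2.polylines(im,[cv2.convexHull(((proj(c,P)-off+.5)*3).astype(np.int32))],True,col)
    dr(box(.5455,-.268,np.radians(66-90),.11,.21,.05,.062),(0,255,0));dr(cyl(.5455,-.268,.022,.06,.122),(255,255,0))
    dr(box(t[0],t[1],a-np.pi/2,.05,.07,t[2]-.021,t[2]+.024),(255,0,255));ims.append(im)
cv2.imwrite('pics/ov6.png',np.hstack(ims)[:,:,::-1])
```

```text
[ 0.57070041 -0.21078544  0.2154515 ] [ 8.37976549e-01  5.45706219e-01 -7.98725562e-05 -1.35302422e-04] 0.049772747955016246 [ 0.47210246  0.21543246 -1.83982807]
66.14587563113882
shift [ 3.82213740e-04  1.58561886e-04 -4.45003942e-08]
```

View pics/ov6.png

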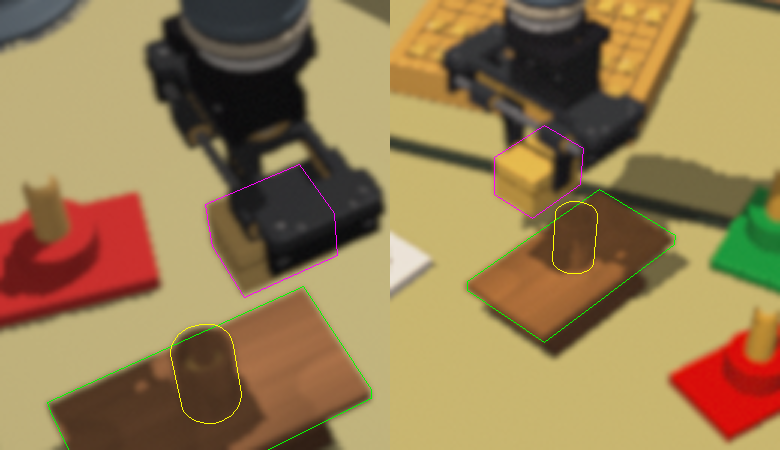

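The overlays match: case at (270,230), board seated, sleeve at (205,373). Lowering the case onto the near half.

>>> {"op": "servo_tool", "data": {
  "grip": [0, 0, 0, 0, 0],
  "travel": [
    [0, 0, 0.015],
    [0, 0, 0.025],
    [0, 0, 0.025],
    [0, 0, 0.02],
    [0, 0, 0.015]
  ],
  "spin": [0, 0, 0, 0, 0]
}}

```text
clock: 22.48
position: [0.5698, -0.2109, 0.1136]
orientation: [0.838, 0.545, -0.001, -0.001]
contact_force: [-0.4, -0.1, -1.2]
grip_width: 0.0497
```

>>> {"op": "servo_tool", "data": {
  "grip": [0, 0, 0, 0, 0],
  "travel": [
    [0, 0, 0.01],
    [0, 0, 0.008],
    [0, 0, 0.005],
    [0, 0, 0.003],
    [0, 0, 0]
  ],
  "spin": [0, 0, 0, 0, 0]
}}

```text
clock: 22.9
position: [0.571, -0.2111, 0.0896]
orientation: [0.838, 0.545, 0.0, 0.0]
contact_force: [0.7, -0.3, -2.1]
grip_width: 0.0495
```

>>> {"op": "servo_tool", "data": {
  "grip": [0, 0, 0, 0, 0],
  "travel": [
    [0, 0, 0.001],
    [0, 0, 0.001],
    [0, 0, 0.001],
    [0, 0, 0],
    [0, 0, 0]
  ],
  "spin": [0, 0, 0, 0, 0]
}}

```text
clock: 23.32
position: [0.5709, -0.2111, 0.0868]
orientation: [0.838, 0.545, 0.0, 0.0]
contact_force: [-0.1, -0.1, -1.4]
grip_width: 0.0499
```

>>> {"op": "servo_tool", "data": {
  "grip": [0, 0, 0, 0, 0],
  "travel": [
    [0, 0, 0.001],
    [0, 0, 0.001],
    [0, 0, 0],
    [0, 0, 0],
    [0, 0, 0]
  ],
  "spin": [0, 0, 0, 0, 0]
}}

```text
clock: 23.73
position: [0.5708, -0.2111, 0.0845]
orientation: [0.838, 0.545, -0.0, 0.0]
contact_force: [0.5, -0.6, -1.0]
grip_width: 0.0497
```

>>> {"op": "servo_tool", "data": {
  "grip": [0, 0, 0, 0, 0],
  "travel": [
    [0, 0, 0.001],
    [0, 0, 0],
    [0, 0, 0],
    [0, 0, 0],
    [0, 0, 0]
  ],
  "spin": [0, 0, 0, 0, 0]
}}

```text
clock: 24.15
position: [0.5709, -0.2111, 0.0836]
orientation: [0.838, 0.545, 0.0, 0.0]
contact_force: [-0.7, 1.4, -0.9]
grip_width: 0.05
```

>>> {"op": "servo_tool", "data": {
  "grip": [0, 0, 0, 0, 0],
  "travel": [
    [0, 0, 0.001],
    [0, 0, 0],
    [0, 0, 0],
    [0, 0, 0],
    [0, 0, 0]
  ],
  "spin": [0, 0, 0, 0, 0]
}}

```text
clock: 24.57
position: [0.5711, -0.2111, 0.0828]
orientation: [0.838, 0.545, 0.0, 0.0]
contact_force: [0.1, 0.0, 0.8]
grip_width: 0.05
```

Contact at the expected height. Releasing and rising.

>>> {"op": "servo_tool", "data": {
  "grip": [0.7, 1, 1, 1, 1],
  "travel": [
    [0, 0, 0],
    [0, 0, 0],
    [0, 0, 0],
    [0, 0, 0],
    [0, 0, 0]
  ],
  "spin": [0, 0, 0, 0, 0]
}}

```text
clock: 24.98
position: [0.5708, -0.2111, 0.0825]
orientation: [0.838, 0.545, -0.0, 0.0]
contact_force: [0.0, 1.2, 0.6]
grip_width: 0.0751
```

>>> {"op": "servo_tool", "data": {
  "grip": [1, 1, 1, 1, 1],
  "travel": [
    [0, 0, 0],
    [0, 0, -0.01],
    [0, 0, -0.02],
    [0, 0, -0.03],
    [0, 0, -0.03]
  ],
  "spin": [0, 0, 0, 0, 0]
}}

```text
clock: 25.4
position: [0.5703, -0.2108, 0.1736]
orientation: [0.838, 0.545, -0.0, -0.001]
contact_force: [-0.1, -0.3, 1.4]
grip_width: 0.0869
```

>>> {"op": "servo_tool", "data": {
  "grip": [1, 1, 1, 1, 1],
  "travel": [
    [-0.025, 0, -0.03],
    [-0.03, 0, -0.03],
    [-0.03, 0, -0.02],
    [-0.02, 0, 0],
    [0, 0, 0]
  ],
  "spin": [0, 0, 0, 0, 0]
}}

```text
clock: 25.82
position: [0.5263, -0.313, 0.2546]
orientation: [0.841, 0.541, -0.001, 0.003]
contact_force: [-0.9, -0.6, -0.2]
grip_width: 0.0869
```

>>> {"op": "servo_tool", "data": {
  "grip": [1, 1, 1, 1],
  "travel": [
    [0, 0, 0],
    [0, 0, 0],
    [0, 0, 0],
    [0, 0, 0]
  ],
  "spin": [0, 0, 0, 0]
}}

```text
clock: 26.15
position: [0.529, -0.3048, 0.2517]
orientation: [0.838, 0.546, 0.0, -0.0]
contact_force: [0.2, 0.3, 0.6]
grip_width: 0.0869
```

Run:
```python
from fit import *
s=get_state();print(s['position'],s['contact_force'],s['clock'])
a=np.radians(66);cx,cy=.5455,-.268
w=grab('wrist')
ims=[]
for c,off,k in((w,(80,0),1),(grab('side'),(250,80),3)):
    hh=420 if k==1 else 140;ww=400 if k==1 else 130
    im=cv2.resize(c['color'][off[1]:off[1]+hh,off[0]:off[0]+ww],None,fx=k,fy=k,interpolation=cv2.INTER_CUBIC).copy()
    def dr(P,col): cv2.polylines(im,[cv2.convexHull(((proj(c,P)-off+.5)*k).astype(np.int32))],True,col)
    dr(box(cx,cy,a-np.pi/2,.11,.21,.05,.062),(0,255,0));dr(box(.571,-.211,a-np.pi/2,.05,.07,.062,.107),(255,0,255));ims.append(im)
cv2.imwrite('pics/ov7.png',np.hstack(ims)[:,:,::-1])
```

```text
[ 0.52895848 -0.30484793  0.25171525] [0.15704181 0.31051949 0.59899788] 26.15
```

View pics/ov7.png

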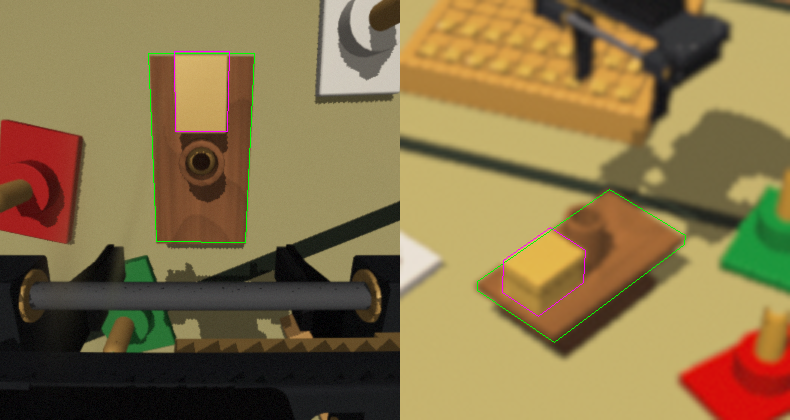

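The case stands at (201,93) on the seated board, and the post shows inside the sleeve at (201,161). Both outlines fit, and the arm is clear. Handing in.

```bash
python3 -c "
from h import *
print(sign_off())"
```

```text
the job is handed in; nothing more can be done
None
```

The stand is together and I handed the job in at about 26 s of the 64 s; the interface gives no verdict.

- **Board:** I slid the sleeve down over the dark stand's post in small steps, with no noticeable side force. It met the shoulder at the expected height with about 5 N, and I then let it go. Fits to the scene and side pictures afterwards put the board 1–3 mm from the stand position I used. Its long side was at 66°; the foot measured 65.6–67.6°, depending on the view.
- **Case:** I took it from the flap and set it upright on one half of the board, about 63 mm from the sleeve axis. It touched down at the expected height with about 1 N.
- **Last check:** the final wrist and side pictures match the predicted outlines of board and case, the post is visible inside the sleeve, and the arm was clear of everything.
- **Disagreements:** the cameras differed from each other by about 3–6 mm for the board and case, and by up to about 9 mm for the stand. I worked from relative measurements, and the fit went in cleanly.
- **Not checked:** I did not measure the jar, weight and comb again after lifting the case. The forces read while picking up the case stayed near zero.

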